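# Roll the turned roller to the line and chock it

### The job

On the plywood marking-out board, lift the pine block out of the wooden roller's way, turn the roller square to the board where it lies if it is askew, then roll it along the board by pushing its side, without lifting it, letting it go over the board's edge or overrunning, until it lies squarely over the line ruled on the paper tape, and let go so that it rests there on its own, touching neither the gripper nor the block. Then chock it: lay the pine block flat on the board, on the side the roller came from and lengthwise along the board, with its end up against the middle of the roller. Leave the other tools and things where they are.

Things in the scene. Friction and masses are not known exactly. Their poses are not given: they have to be found in the camera images.
- board: fixed plywood marking-out board lying on the bench, 210 x 500 x 12 mm; origin at the centre of its underside; its y axis runs along its length (the way the roller rolls), x across it, z up; its top is 12 mm above the origin. It lies within about 0.25 rad of square to the robot
- mark: strip of white paper tape, 186 x 30 mm, stuck flat on the board straight across it, towards one end (either end), with a thin dark line ruled along its middle; origin on the ruled line at its middle, level with the board's top; x runs along the line (across the board), y along the board like the board's y. It has no thickness to bump over
- roller: loose turned wooden roller: cylinder 48 mm across, 130 mm long, a 12 x 13 mm steel stub at each end; about 0.25 kg; at the end away from the tape, up to 0.2 rad out of square; origin at its centre (24 mm above the board), x along its axis; y and z turn as it rolls (z up at first). Slight rolling resistance: let go at 60 mm/s it stops within some 5 mm. It rolls straight the way it faces; an off-centre push hardly turns it
- pine_block: loose plain pine offcut, 46 x 120 x 30 mm (x, y, z), 0.12 kg, lying flat across the board between roller and tape, up to 0.5 rad out of square; origin at the centre of its underside, y along its length
- screw_tin: bystander: round open tin of screws, 73 mm in diameter, 54 mm high, on the bench beside the far long edge (the +x side) of the board, towards one end of it; origin at the centre of its underside
- sanding_block: bystander: brown sanding block, 64 x 112 x 36 mm, y along its length, on the bench beyond one end of the board; origin at the centre of its underside
- tape_measure: bystander: yellow tape measure, 67 x 77 x 31 mm, on the bench beyond the other end of the board; origin at the centre of its underside
- beech_block: bystander: plain beech offcut, shorter, wider and flatter than the pine block, 60 x 85 x 24 mm (x, y, z), on the bench beside the far long edge of the board, towards one end of it, with free bench between it and the tin for about 190 mm or more; origin at the centre of its underside
Not all that is in view belongs to the job. Leave any black look-alike of the pine_block alone.

How it is judged:
By the outcome, as a careful person would: the job done as asked, in the order asked, and still so for the second after the job is handed in, with the robot touching nothing.
It also fails if it takes over 72 s, if anything falls off the work surface, if the arm or the gripper's body presses on something with over 40 N, if the wrist force passes 120 N, or if a joint passes its speed limit or range.

### The arm

A 6-joint arm with a two-finger parallel gripper is mounted at the origin on a cart in front of the work surface, level with it; the furniture and walls round the work are solid. World frame = base frame: x ahead of the robot, y to its left, z up, the work surface at z = 0. Lengths are in m, angles in degrees, forces in N, time in s.
With the tool pointing down it reaches from about 0.35 to 0.875 m from the base axis. Payload 4.2 kg.
Tool frame: the origin (TCP) lies where the fingers leave the gripper's body, on its centre line; the fingertips stand 70 mm ahead of it and the grasp point (between the pads) lies 51 mm ahead of it; z points along the fingers, y is the direction in which the jaws open and shut (so a half turn about z gives the same grasp; the last joint's range is limited). The gripper opens to 87 mm and grips with 3 to 60 N. Pads are 19 mm wide; open, the fingers measure 117 mm over their backs; the gripper's body (75 mm by 190 mm) begins 51 mm behind the grasp point.
Start: joints at [-54.053, 22.042, 0.453, 0, -68.411, -14.817], TCP at [0.225, -0.583, 0.292] pointing down, gripper open.
Joint ranges: [-179.83, 179.83], [-69.29, 118.12], [-61.27, 80.66], [-181.25, 117.63], [-171.15, -9.14], [-177.46, 177.46]. Speed limits (degrees/s): [159.86, 159.86, 180, 180, 180, 180].

### API

Orientations are given as a 3x3 rotation matrix whose columns are the frame's x, y, z axes.
In Python, from station import sense, capture, camera_model, finish_job gives the robot as it stands.
- The arm moves only by the shell command python3 -m inch 'ROWS'. ROWS is JSON, a list of rows, each an object with "hand": the closure, from 0 (fully open) to 1 (shut); "slide": the shift along the world's x, y, z in cm, a list of three; "yaw": the turn about the world's z in rad. A call has 1 to 10 rows; each row is the pose to reach, as a shift and turn from the pose commanded when the call began; what a row does not reach only later rows make up. A row lasts 1/8 s, in which the tool goes at most 62.5 mm and 10.7 degrees, less where a joint would pass 70% of its speed; a pose out of reach is approached as far as the arm can. A call with a gripper value outside its range is refused whole. The fingers move at their own pace and stop on an object; the grip force is fixed at half the most. Time passes only in rows, so rows that repeat a pose let the fingers close. It gives the time, the measured TCP pose, the force and the opening at its end, in the units of the state.
- sense(): the state, without advancing time (a new reading comes with each control period).
- capture(name): name is "scene" or "top"; returns the picture (420x560x3 uint8, blue, green, red); there is no depth.
- camera_model(name): a dict with "mtx" (3x3 intrinsics, pixels), "xyz" and "orientation" of the camera in the world. Camera axes: x right, y up, looking along -z (the intrinsics and any distortion apply to the point x, -y, -z); pixel columns grow to the right and rows downward; lengths in m; the calibration is good to about 2 mm. A picture is of the moment at which its call begins. camera_model takes no time and is no camera call.
- finish_job(): hands the job in, once; it reports no verdict.
The state is a dict: "time_s": time; "joints": joint angles; "joint_velocities": joint speeds; "effort": joint torques, N m; "tcp_pos": TCP position; "ee_rot": TCP orientation; "wrist_force": force on the tool from outside, world axes, zero at the start; "moment": the same for the moment, N m; "gripper_width": opening from 0.0 (shut) to 1.0 (fully open).
Only numpy, scipy, OpenCV 4.12 (cv2) and the standard library are available. Lean on these libraries where they do the work, as an engineer would, in place of code of your own. Each camera call takes 0.05 s, during which the arm holds its last target. There are 200 camera calls.

## Working session

There is one attempt and no reset: what is moved stays moved. The work goes in short steps, Python scripts to look and compute and a shell command to move; the robot and the scene stay as the last step left them, time stands still between calls to the robot, and variables do not carry over. Pictures are saved under pics/ and viewed, about 8 in all and at most 12, crops included, and the job is handed in when it is done.

```bash
mkdir -p pics; ls; cat > h.py <<'E'
import numpy as np, cv2
from station import sense,capture,camera_model
def snap(c,n):
    im=capture(c); cv2.imwrite(f'pics/{n}.png',im); return im
def ray(c,u,v,z):
    m=camera_model(c); K=np.array(m['mtx']); R=np.array(m['orientation']); p=np.array(m['xyz'])
    d=cv2.undistortPoints(np.array([[[u,v]]],float),K,np.array(m.get('dist',np.zeros(5)),float)).ravel()
    w=R@np.array([d[0],-d[1],-1]); return (p+w*(z-p[2])/w[2])
def proj(c,P):
    m=camera_model(c); K=np.array(m['mtx']); R=np.array(m['orientation']); p=np.array(m['xyz'])
    q=R.T@(np.array(P)-p); q=K@np.array([q[0],-q[1],-q[2]]); return q[:2]/q[2]
def big(n,x0,y0,x1,y1,s,out):
    im=cv2.imread(f'pics/{n}.png')[y0:y1,x0:x1]; cv2.imwrite(f'pics/{out}.png',cv2.resize(im,None,fx=s,fy=s,interpolation=cv2.INTER_CUBIC))
E
python3 - <<'E'
from h import *
for c in('top','scene'):
    m=camera_model(c);print(c,m)
snap('top','t0');im=snap('scene','s0')
print(sense()['time_s'],sense()['tcp_pos'],sense()['ee_rot'])
E
```

```text
pics
top {'mtx': array([[475.39506325,   0.        , 280.17324231],
       [  0.        , 475.39506325, 205.52821288],
       [  0.        ,   0.        ,   1.        ]]), 'xyz': array([0.28974107, 0.13232895, 1.46189335]), 'orientation': array([[-0.02076183,  0.98289071, -0.18301587],
       [-0.99976541, -0.02154038, -0.0022669 ],
       [-0.00617035,  0.18292587,  0.98310735]])}
scene {'mtx': array([[505.22324614,   0.        , 281.91214379],
       [  0.        , 505.22324614, 204.04797086],
       [  0.        ,   0.        ,   1.        ]]), 'xyz': array([-0.39977925,  0.57116619,  1.07609397]), 'orientation': array([[-0.43185024,  0.62142788, -0.65370694],
       [-0.90194193, -0.29952548,  0.31110325],
       [-0.00247365,  0.72395572,  0.68984201]])}
0.1 [ 0.22519828 -0.58259961  0.29126462] [[-9.32803494e-01 -3.60384422e-01 -8.42295648e-04]
 [-3.60385378e-01  9.32801790e-01  1.78866730e-03]
 [ 1.41087056e-04  1.97202615e-03 -9.99998046e-01]]
```

View pics/t0.png

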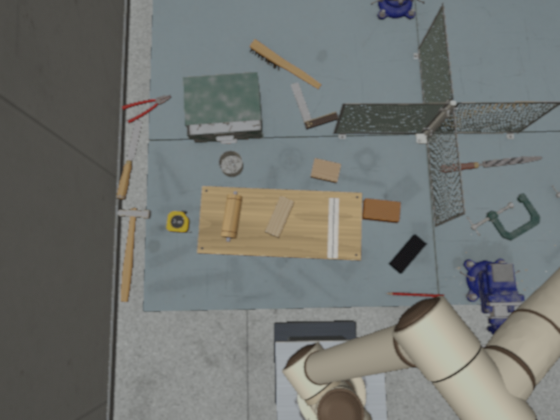

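View pics/s0.png

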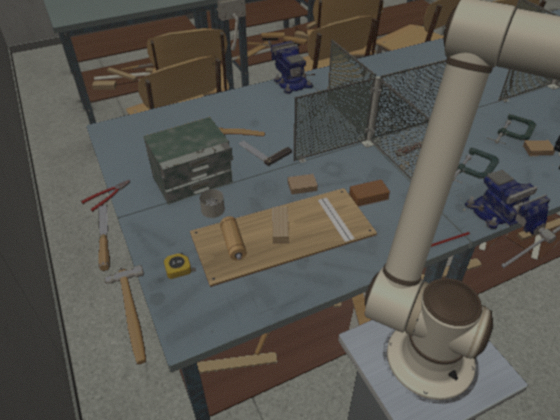

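The top view shows the roller at (231,216), the pine block at (280,218), the tape at (333,228), the tin at (231,163), the beech block at (326,170), the sanding block at (381,210), the tape measure at (177,222) and the black look-alike at (408,253). Two pieces could be the pine block: the pale one on the board at (280,218) and the beech offcut on the bench at (326,170). The first fits because it is long and lies on the board between roller and tape. I'll confirm it in an enlarged crop.

```bash
python3 - <<'E'
from h import *
big('t0',190,180,370,265,4.4,'t0c')
big('s0',180,180,390,285,3.8,'s0c')
E
```

```text
(no output)
```

View pics/t0c.png

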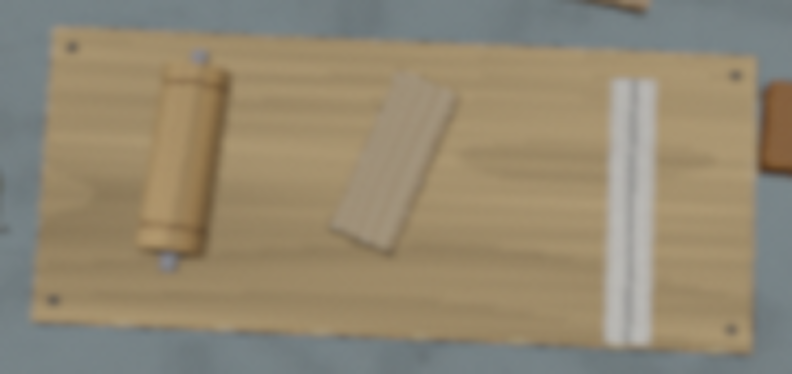

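View pics/s0c.png

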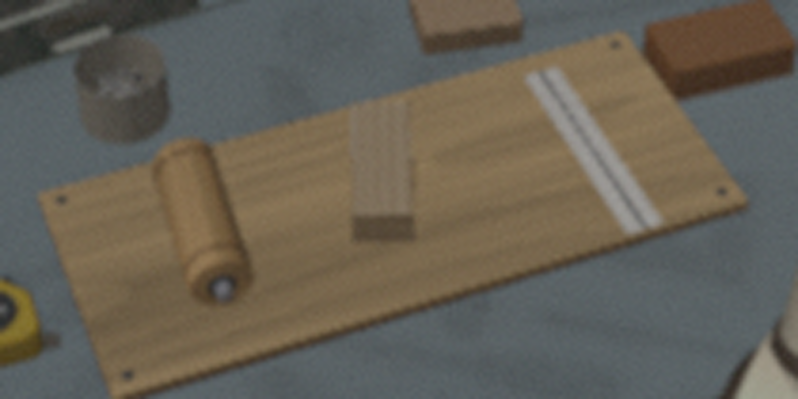

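```bash
cat >> h.py <<'E'
def pts(c,L,z,x0,y0,s):
    return np.array([ray(c,(U+.5)/s-.5+x0,(V+.5)/s-.5+y0,z)[:2] for U,V in L])
E
python3 - <<'E'
from h import *
np.set_printoptions(precision=4,suppress=True)
T=lambda L,z:pts('top',L,z,190,180,4.4)
S=lambda L,z:pts('scene',L,z,180,180,3.8)
b=T([(55,28),(756,57),(751,352),(33,321)],.012); print('boardT',b,np.linalg.norm(np.diff(b,axis=0),axis=1),b.mean(0))
b2=S([(40,194),(624,33),(747,203),(112,392)],.012); print('boardS',b2,np.linalg.norm(np.diff(b2,axis=0),axis=1),b2.mean(0))
for b in(b,b2):
  for d in (b[0]-b[1],b[3]-b[2]): print('ang y',np.degrees(np.arctan2(-d[0],d[1])))
  for d in (b[0]-b[3],b[1]-b[2]): print('ang x',np.degrees(np.arctan2(d[1],d[0])))
for n,l in(('T',T([(635,79),(629,345)],.012)),('S',S([(546,72),(645,228)],.012))):
  d=l[0]-l[1];print('line',n,l,np.linalg.norm(d),l.mean(0),np.degrees(np.arctan2(d[1],d[0])))
for n,l in(('T',T([(201,55),(168,262)],.036)),):
  d=l[0]-l[1];print('roller',n,l,np.linalg.norm(d),l.mean(0),np.degrees(np.arctan2(d[1],d[0])))
for n,l in(('T',T([(402,73),(458,95),(390,252),(332,228)],.042)),('S',S([(350,103),(409,100),(413,215),(352,213)],.042))):
  print('block',n,l,np.linalg.norm(np.diff(l,axis=0),axis=1),l.mean(0))
  for d in (l[0]-l[3],l[1]-l[2]): print(np.degrees(np.arctan2(d[1],d[0])))
E
```

```text
boardT [[ 0.6272  0.3786]
 [ 0.5952 -0.1182]
 [ 0.3874 -0.104 ]
 [ 0.4193  0.3919]] [0.4979 0.2082 0.4969] [0.5073 0.1371]
boardS [[ 0.6231  0.3788]
 [ 0.5886 -0.1158]
 [ 0.3816 -0.1009]
 [ 0.4213  0.3929]] [0.4958 0.2076 0.4954] [0.5037 0.1387]
ang y -3.6929337577975745
ang y -3.682979281984659
ang x -3.667028097351844
ang x -3.926263911230169
ang y -3.9845210157208943
ang y -4.595479890908012
ang x -3.9771130040742273
ang x -4.107302901874979
line T [[ 0.5812 -0.032 ]
 [ 0.394  -0.0201]] 0.18754343066009188 [ 0.4876 -0.026 ] -3.638455207111651
line S [[ 0.5752 -0.0344]
 [ 0.3931 -0.0181]] 0.1827480356026921 [ 0.4841 -0.0263] -5.129415259938478
roller T [[0.6001 0.2724]
 [0.4556 0.2956]] 0.1463200631055711 [0.5278 0.284 ] -9.0889987723643
block T [[0.5829 0.1326]
 [0.5665 0.0942]
 [0.4585 0.1434]
 [0.4758 0.1827]] [0.0417 0.1187 0.043 ] [0.5209 0.1382]
-25.079903802783242
-24.47929545661674
block S [[0.5828 0.1368]
 [0.5659 0.0941]
 [0.4555 0.1448]
 [0.4766 0.1842]] [0.046  0.1215 0.0447] [0.5202 0.14  ]
-24.02743465571853
-24.644394882493
```

Both views agree. The board's yaw is about -3.8°, the line's centre is near (0.487, -0.026), the roller is about 5° askew at (0.528, 0.284), and the pine block is at (0.5205, 0.139) with its length at -24.5°. The measured sizes match those given. Next I'll get the bystander positions and move towards the block.

```bash
python3 - <<'E'
from h import *
for n,u,v,z in(('tin',231,163,.054),('beech',326,170,.024),('toolbox front',190,137,0),('toolbox front r',262,136,0),('fence l',336,133,0),('bench edge',250,308,0),('sand',381,210,.036),('tapem',177,222,.03)): print(n,ray('top',u,v,z).round(3))
E
python3 -m inch '[{"hand":0,"slide":[14.7,36,0],"yaw":-0.4},{"hand":0,"slide":[14.7,36,0],"yaw":-0.4},{"hand":0,"slide":[14.7,36,0],"yaw":-0.4},{"hand":0,"slide":[14.7,36,0],"yaw":-0.4},{"hand":0,"slide":[14.7,36,0],"yaw":-0.4},{"hand":0,"slide":[14.7,36,0],"yaw":-0.4},{"hand":0,"slide":[14.7,36,0],"yaw":-0.4},{"hand":0,"slide":[14.7,36,0],"yaw":-0.4}]'
```

```text
tin [0.688 0.284 0.054]
beech [ 0.667 -0.01   0.024]
toolbox front [0.793 0.421 0.   ]
toolbox front r [0.791 0.189 0.   ]
fence l [ 0.795 -0.049  0.   ]
bench edge [0.25  0.233 0.   ]
sand [ 0.535 -0.171  0.036]
tapem [0.512 0.451 0.03 ]
time_s: 1.1
tcp_pos: [0.3726, -0.2217, 0.2922]
ee_rot: [[-1.0, 0.028, -0.0], [0.028, 1.0, 0.0], [0.0, 0.0, -1.0]]
wrist_force: [0.3, -0.7, -0.4]
gripper_width: 0.996
```

```bash
python3 -m inch '[{"hand":0,"slide":[14.8,36.1,0],"yaw":-0.4},{"hand":0,"slide":[14.8,36.1,0],"yaw":-0.4},{"hand":0,"slide":[14.8,36.1,0],"yaw":-0.4},{"hand":0,"slide":[14.8,36.1,0],"yaw":-0.4},{"hand":0,"slide":[14.8,36.1,0],"yaw":-0.4},{"hand":0,"slide":[14.8,36.1,0],"yaw":-0.4},{"hand":0,"slide":[14.8,36.1,0],"yaw":-0.4},{"hand":0,"slide":[14.8,36.1,-12],"yaw":-0.4},{"hand":0,"slide":[14.8,36.1,-12],"yaw":-0.4},{"hand":0,"slide":[14.8,36.1,-12],"yaw":-0.4}]'
python3 - <<'E'
from h import *
snap('scene','s1');snap('top','t1')
big('s1',180,130,390,285,3.8,'s1c')
E
```

```text
time_s: 2.35
tcp_pos: [0.5182, 0.1357, 0.168]
ee_rot: [[-0.908, 0.42, -0.01], [0.42, 0.908, -0.006], [0.007, -0.01, -1.0]]
wrist_force: [0.7, -0.8, 0.8]
gripper_width: 0.996
```

View pics/s1c.png

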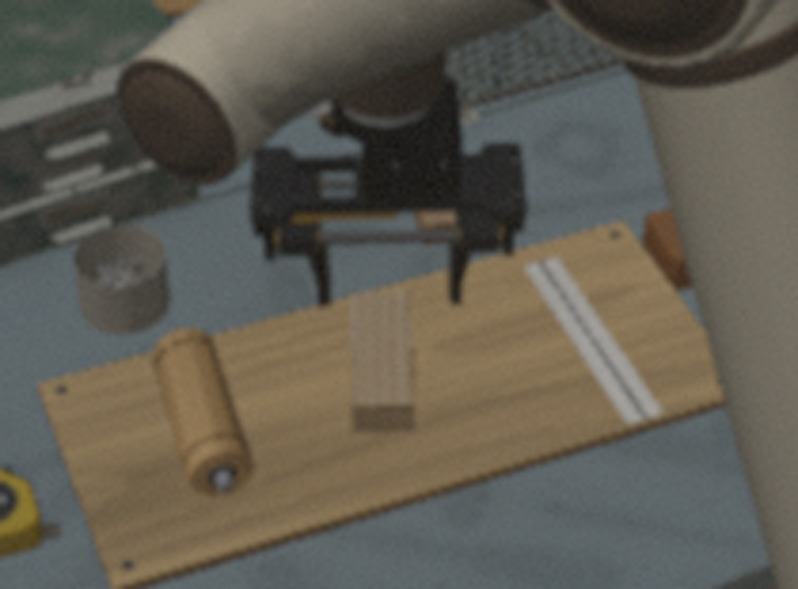

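The gripper is over the block, with the fingers at (320,295) and (455,295) astride it. I'll go down, grip and lift.

```bash
python3 -m inch '[{"hand":0,"slide":[0,0,-4.5],"yaw":0},{"hand":0,"slide":[0,0,-7.5],"yaw":0},{"hand":0,"slide":[0,0,-8.5],"yaw":0},{"hand":0,"slide":[0,0,-8.5],"yaw":0},{"hand":1,"slide":[0,0,-8.5],"yaw":0},{"hand":1,"slide":[0,0,-8.5],"yaw":0},{"hand":1,"slide":[0,0,-8.5],"yaw":0},{"hand":1,"slide":[0,0,-8.5],"yaw":0},{"hand":1,"slide":[0,0,-8.5],"yaw":0},{"hand":1,"slide":[0,0,-8.5],"yaw":0}]'
```

```text
time_s: 3.7
tcp_pos: [0.5205, 0.1382, 0.0873]
ee_rot: [[-0.909, 0.418, 0.0], [0.418, 0.909, 0.0], [-0.0, 0.0, -1.0]]
wrist_force: [0.9, 0.3, 1.4]
gripper_width: 0.523
```

```bash
python3 -m inch '[{"hand":1,"slide":[0,0,3],"yaw":0},{"hand":1,"slide":[0,0,8],"yaw":0},{"hand":1,"slide":[4,0,8],"yaw":0.3},{"hand":1,"slide":[8,0,8],"yaw":0.5},{"hand":1,"slide":[12,0,8],"yaw":0.7},{"hand":1,"slide":[15.2,0.2,8],"yaw":0.9},{"hand":1,"slide":[15.2,0.2,8],"yaw":1.08},{"hand":1,"slide":[15.2,0.2,8],"yaw":1.26},{"hand":1,"slide":[15.2,0.2,8],"yaw":1.44},{"hand":1,"slide":[15.2,0.2,8],"yaw":1.62}]'
```

```text
time_s: 4.95
tcp_pos: [0.6719, 0.1399, 0.1663]
ee_rot: [[-0.476, -0.879, -0.002], [-0.879, 0.476, -0.001], [0.001, 0.001, -1.0]]
wrist_force: [-0.4, -0.2, -0.5]
gripper_width: 0.526
```

```bash
python3 -m inch '[{"hand":1,"slide":[0,0,0],"yaw":0.18},{"hand":1,"slide":[0,0,0],"yaw":0.315},{"hand":1,"slide":[0,0,0],"yaw":0.315}]'
python3 - <<'E'
from h import *
snap('scene','s2');snap('top','t2')
E
```

```text
time_s: 5.32
tcp_pos: [0.672, 0.1399, 0.1665]
ee_rot: [[-0.188, -0.982, -0.001], [-0.982, 0.188, -0.0], [0.001, 0.001, -1.0]]
wrist_force: [0.7, -1.3, -1.1]
gripper_width: 0.529
```

```bash
python3 -m inch '[{"hand":1,"slide":[0,0,-4],"yaw":0.12},{"hand":1,"slide":[0,0,-7],"yaw":0.12},{"hand":1,"slide":[0,0,-8.5],"yaw":0.12},{"hand":1,"slide":[0,0,-9],"yaw":0.12},{"hand":1,"slide":[0,0,-9],"yaw":0.12},{"hand":0.3,"slide":[0,0,-9],"yaw":0.12},{"hand":0.3,"slide":[0,0,-9],"yaw":0.12},{"hand":0.3,"slide":[0,0,-9],"yaw":0.12},{"hand":0.3,"slide":[0,0,-5],"yaw":0.12},{"hand":0.3,"slide":[0,0,2],"yaw":0.12}]'
```

```text
time_s: 6.68
tcp_pos: [0.6712, 0.1396, 0.1784]
ee_rot: [[-0.067, -0.998, -0.005], [-0.998, 0.067, -0.002], [0.003, 0.005, -1.0]]
wrist_force: [2.0, 0.2, 1.3]
gripper_width: 0.701
```

```bash
python3 -m inch '[{"hand":0,"slide":[-4,4,0],"yaw":-0.18},{"hand":0,"slide":[-8,8,0],"yaw":-0.36},{"hand":0,"slide":[-12,12,0],"yaw":-0.54},{"hand":0,"slide":[-14.4,14.4,0],"yaw":-0.72},{"hand":0,"slide":[-14.4,14.4,0],"yaw":-0.9},{"hand":0,"slide":[-14.4,14.4,0],"yaw":-1.08},{"hand":0,"slide":[-14.4,14.4,0],"yaw":-1.26},{"hand":0,"slide":[-14.4,14.4,0],"yaw":-1.44},{"hand":0,"slide":[-14.4,14.4,0],"yaw":-1.62},{"hand":0,"slide":[-14.4,14.4,0],"yaw":-1.66}]'
python3 - <<'E'
from h import *
snap('scene','s3');snap('top','t3')
a=cv2.resize(cv2.imread('pics/s3.png')[130:285,180:390],None,fx=3.8,fy=3.8,interpolation=cv2.INTER_CUBIC)
cv2.imwrite('pics/s3c.png',a)
E
```

```text
time_s: 7.92
tcp_pos: [0.5283, 0.2841, 0.1801]
ee_rot: [[-0.987, 0.158, 0.0], [0.158, 0.987, 0.0], [-0.0, 0.0, -1.0]]
wrist_force: [0.7, 0.0, -0.2]
gripper_width: 0.999
```

View pics/s3c.png

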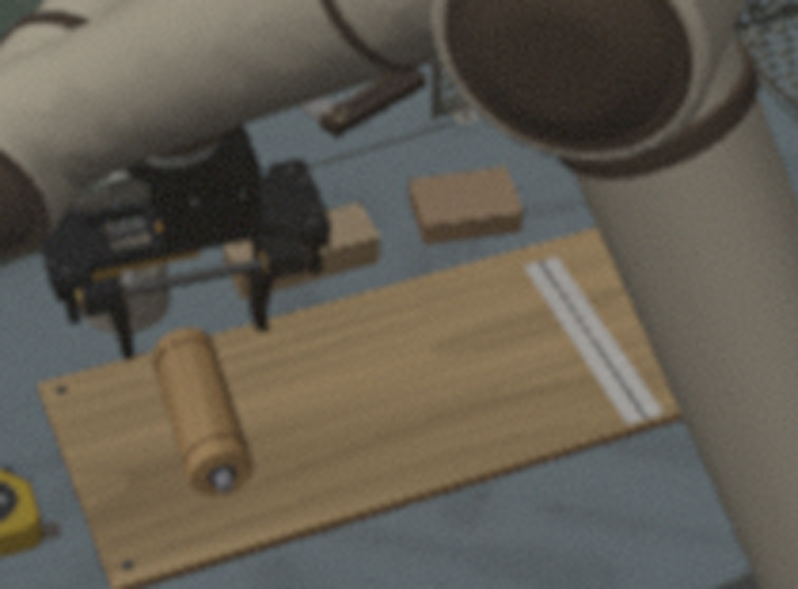

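The fingers are astride the roller and the pine block is parked behind, clear of the other things. I'll grip, turn by +0.09 rad and release.

```bash
python3 -m inch '[{"hand":0,"slide":[0,0,-5],"yaw":0},{"hand":0,"slide":[0,0,-8.3],"yaw":0},{"hand":0,"slide":[0,0,-9.3],"yaw":0},{"hand":0,"slide":[0,0,-9.3],"yaw":0},{"hand":1,"slide":[0,0,-9.3],"yaw":0},{"hand":1,"slide":[0,0,-9.3],"yaw":0},{"hand":1,"slide":[0,0,-9.3],"yaw":0},{"hand":1,"slide":[0,0,-9.3],"yaw":0},{"hand":1,"slide":[0,0,-9.3],"yaw":0}]'
python3 -m inch '[{"hand":1,"slide":[0,0,0],"yaw":0.03},{"hand":1,"slide":[0,0,0],"yaw":0.06},{"hand":1,"slide":[0,0,0],"yaw":0.092},{"hand":1,"slide":[0,0,0],"yaw":0.092},{"hand":1,"slide":[0,0,0],"yaw":0.092}]'
```

```text
time_s: 9.15
tcp_pos: [0.5284, 0.2841, 0.0869]
ee_rot: [[-0.988, 0.156, 0.0], [0.156, 0.988, 0.0], [-0.0, 0.0, -1.0]]
wrist_force: [-0.3, 0.2, 0.2]
gripper_width: 0.544
time_s: 9.78
tcp_pos: [0.5284, 0.2841, 0.0869]
ee_rot: [[-0.998, 0.064, 0.0], [0.064, 0.998, 0.0], [-0.0, 0.0, -1.0]]
wrist_force: [-0.2, 1.0, 2.7]
gripper_width: 0.544
```

```bash
python3 -m inch '[{"hand":0,"slide":[0,0,0],"yaw":0},{"hand":0,"slide":[0,0,0],"yaw":0},{"hand":0,"slide":[0,0,0],"yaw":0},{"hand":0,"slide":[0,0,0],"yaw":0},{"hand":0,"slide":[0,0,3],"yaw":0},{"hand":0,"slide":[0,0,8],"yaw":0},{"hand":0,"slide":[0.2,3,14],"yaw":0.18},{"hand":0,"slide":[0.4,6,14],"yaw":0.36},{"hand":0,"slide":[0.4,6,14],"yaw":0.54},{"hand":0,"slide":[0.4,6,14],"yaw":0.72}]'
python3 -m inch '[{"hand":0,"slide":[0,0,0],"yaw":0.18},{"hand":0,"slide":[0,0,0],"yaw":0.36},{"hand":0,"slide":[0,0,0],"yaw":0.54},{"hand":0,"slide":[0,0,0],"yaw":0.72},{"hand":0,"slide":[0,0,0],"yaw":0.848},{"hand":0,"slide":[0,0,0],"yaw":0.848}]'
python3 - <<'E'
from h import *
snap('scene','s4');snap('top','t4')
a=[cv2.resize(cv2.imread(f'pics/{n}4.png')[y:y+70,x:x+140],None,fx=5,fy=5,interpolation=cv2.INTER_CUBIC)[:295 if 0 else 350] for n,x,y in(('t',190,183),('s',180,200))]
cv2.imwrite('pics/c4.png',cv2.resize(np.vstack(a),None,fx=.84,fy=.84))
E
```

```text
time_s: 11.02
tcp_pos: [0.532, 0.3444, 0.2267]
ee_rot: [[-0.789, -0.615, -0.0], [-0.615, 0.789, 0.0], [0.0, 0.0, -1.0]]
wrist_force: [0.3, -0.3, -0.1]
gripper_width: 1.002
time_s: 11.78
tcp_pos: [0.5322, 0.344, 0.2266]
ee_rot: [[-0.069, -0.998, -0.0], [-0.998, 0.069, -0.0], [0.0, 0.0, -1.0]]
wrist_force: [0.2, -0.4, 0.2]
gripper_width: 1.0
```

View pics/c4.png

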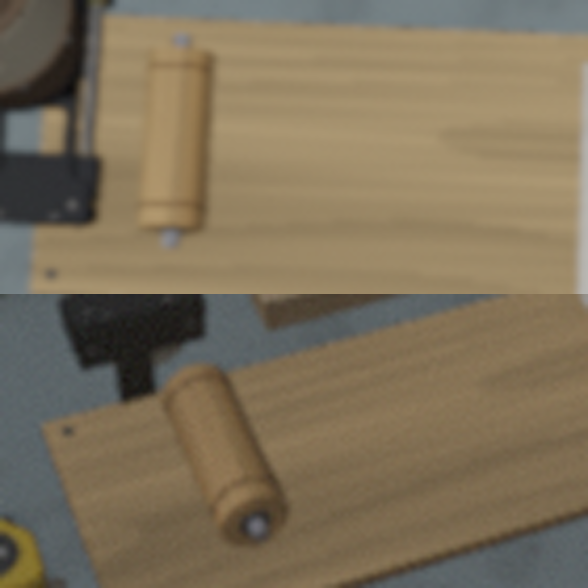

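```bash
python3 - <<'E'
from h import *
l=pts('top',[(181,40),(170,238)],.036,190,183,4.2);d=l[0]-l[1];print(l,np.linalg.norm(d),l.mean(0),np.degrees(np.arctan2(d[1],d[0])))
l=pts('top',[(150,48),(140,224)],.042,190,183,4.2);d=l[0]-l[1];print('left edge',np.degrees(np.arctan2(d[1],d[0])))
l=pts('top',[(212,53),(203,228)],.042,190,183,4.2);d=l[0]-l[1];print('right edge',np.degrees(np.arctan2(d[1],d[0])))
E
python3 -m inch '[{"hand":0,"slide":[0,0,-5],"yaw":0},{"hand":0,"slide":[0,0,-10],"yaw":0},{"hand":0,"slide":[0,0,-13],"yaw":0},{"hand":0,"slide":[0,0,-13.5],"yaw":0},{"hand":0,"slide":[0,0,-13.5],"yaw":0}]'
```

```text
[[0.60015218 0.28036523]
 [0.45505394 0.28862198]] 0.1453329743129027 [0.52760306 0.2844936 ] -3.2568774196937302
left edge -3.167520726886164
right edge -3.191697982879214
time_s: 12.5
tcp_pos: [0.5329, 0.3445, 0.0925]
ee_rot: [[-0.067, -0.998, 0.001], [-0.998, 0.067, 0.001], [-0.001, -0.001, -1.0]]
wrist_force: [-0.1, -0.1, -0.5]
gripper_width: 0.996
```

```bash
python3 -m inch '[{"hand":0,"slide":[-0.07,-1,0],"yaw":0},{"hand":0,"slide":[-0.13,-2,0],"yaw":0},{"hand":0,"slide":[-0.15,-2.3,0],"yaw":0},{"hand":0,"slide":[-0.17,-2.6,0],"yaw":0},{"hand":0,"slide":[-0.19,-2.9,0],"yaw":0},{"hand":0,"slide":[-0.22,-3.3,0],"yaw":0},{"hand":0,"slide":[-0.25,-3.8,0],"yaw":0},{"hand":0,"slide":[-0.28,-4.3,0],"yaw":0},{"hand":0,"slide":[-0.31,-4.8,0],"yaw":0},{"hand":0,"slide":[-0.35,-5.3,0],"yaw":0}]'
python3 -m inch '[{"hand":0,"slide":[-0.03,-0.5,0],"yaw":0},{"hand":0,"slide":[-0.07,-1,0],"yaw":0},{"hand":0,"slide":[-0.1,-1.5,0],"yaw":0},{"hand":0,"slide":[-0.13,-2,0],"yaw":0},{"hand":0,"slide":[-0.16,-2.5,0],"yaw":0},{"hand":0,"slide":[-0.2,-3,0],"yaw":0},{"hand":0,"slide":[-0.23,-3.5,0],"yaw":0},{"hand":0,"slide":[-0.26,-4,0],"yaw":0},{"hand":0,"slide":[-0.29,-4.5,0],"yaw":0},{"hand":0,"slide":[-0.33,-5,0],"yaw":0}]'
python3 - <<'E'
from h import *
snap('scene','s5');snap('top','t5')
a=[cv2.resize(cv2.imread(f'pics/{n}5.png')[y:y+80,x:x+180],None,fx=4,fy=4,interpolation=cv2.INTER_CUBIC)[:290] for n,x,y in(('t',190,183),('s',190,190))]
cv2.imwrite('pics/c5.png',np.vstack(a))
E
```

```text
time_s: 13.75
tcp_pos: [0.5288, 0.2907, 0.0917]
ee_rot: [[-0.067, -0.998, -0.0], [-0.998, 0.067, -0.0], [0.0, 0.0, -1.0]]
wrist_force: [-0.2, -0.2, 0.4]
gripper_width: 0.999
time_s: 15.0
tcp_pos: [0.5255, 0.2407, 0.0918]
ee_rot: [[-0.067, -0.998, 0.0], [-0.998, 0.067, 0.0], [-0.0, -0.0, -1.0]]
wrist_force: [-0.1, 0.3, -1.2]
gripper_width: 1.005
```

View pics/c5.png

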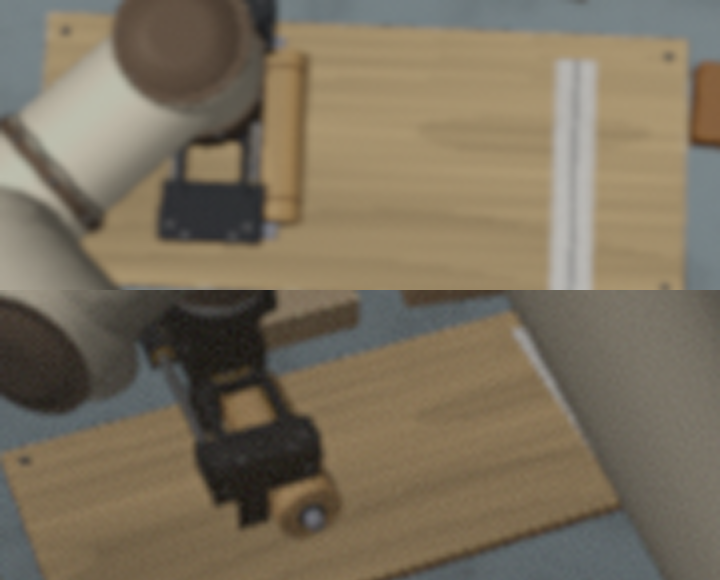

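The roller is rolling ahead of the two fingers. Its stubs are at (282,43) and (270,230) in the crop, and it looks square.

```bash
python3 - <<'E'
from h import *
l=pts('top',[(282,43),(270,230)],.036,190,183,4);d=l[0]-l[1];m=l.mean(0);print(l,np.linalg.norm(d),m,np.degrees(np.arctan2(d[1],d[0])))
y=np.array([.0655,.998]);print('gap tcp-roller',(np.array([.5255,.2407])-m)@y,'roller-line',(m-[.4876,-.026])@y)
E
python3 -m inch '[{"hand":0,"slide":[-0.03,-0.5,0],"yaw":0},{"hand":0,"slide":[-0.07,-1,0],"yaw":0},{"hand":0,"slide":[-0.1,-1.5,0],"yaw":0},{"hand":0,"slide":[-0.13,-2,0],"yaw":0},{"hand":0,"slide":[-0.16,-2.5,0],"yaw":0},{"hand":0,"slide":[-0.2,-3,0],"yaw":0},{"hand":0,"slide":[-0.23,-3.5,0],"yaw":0},{"hand":0,"slide":[-0.26,-4,0],"yaw":0},{"hand":0,"slide":[-0.29,-4.5,0],"yaw":0},{"hand":0,"slide":[-0.33,-5,0],"yaw":0}]'
python3 -m inch '[{"hand":0,"slide":[-0.03,-0.5,0],"yaw":0},{"hand":0,"slide":[-0.07,-1,0],"yaw":0},{"hand":0,"slide":[-0.1,-1.5,0],"yaw":0},{"hand":0,"slide":[-0.13,-2,0],"yaw":0},{"hand":0,"slide":[-0.16,-2.5,0],"yaw":0},{"hand":0,"slide":[-0.2,-3,0],"yaw":0},{"hand":0,"slide":[-0.23,-3.5,0],"yaw":0},{"hand":0,"slide":[-0.26,-4,0],"yaw":0},{"hand":0,"slide":[-0.29,-4.5,0],"yaw":0},{"hand":0,"slide":[-0.33,-5,0],"yaw":0}]'
python3 -m inch '[{"hand":0,"slide":[-0.03,-0.5,0],"yaw":0},{"hand":0,"slide":[-0.07,-1,0],"yaw":0},{"hand":0,"slide":[-0.1,-1.5,0],"yaw":0},{"hand":0,"slide":[-0.13,-2,0],"yaw":0},{"hand":0,"slide":[-0.16,-2.5,0],"yaw":0},{"hand":0,"slide":[-0.2,-3,0],"yaw":0},{"hand":0,"slide":[-0.23,-3.5,0],"yaw":0},{"hand":0,"slide":[-0.26,-4,0],"yaw":0},{"hand":0,"slide":[-0.29,-4.5,0],"yaw":0},{"hand":0,"slide":[-0.33,-5,0],"yaw":0}]'
```

```text
[[0.59443028 0.19629067]
 [0.45076844 0.20720136]] 0.1440755678247664 [0.52259936 0.20174601] -4.343106868581367
gap tcp-roller 0.03906607165176401 roller-line 0.229582978348236
time_s: 16.35
tcp_pos: [0.5222, 0.1907, 0.0917]
ee_rot: [[-0.067, -0.998, -0.0], [-0.998, 0.067, 0.0], [-0.0, 0.0, -1.0]]
wrist_force: [-0.1, 0.9, 0.7]
gripper_width: 0.998
time_s: 17.6
tcp_pos: [0.5189, 0.1407, 0.0918]
ee_rot: [[-0.067, -0.998, 0.0], [-0.998, 0.067, 0.0], [-0.0, -0.0, -1.0]]
wrist_force: [0.9, 0.5, 0.5]
gripper_width: 1.001
time_s: 18.85
tcp_pos: [0.5156, 0.0907, 0.0918]
ee_rot: [[-0.067, -0.998, 0.0], [-0.998, 0.067, 0.0], [-0.0, -0.0, -1.0]]
wrist_force: [0.3, 0.3, -0.1]
gripper_width: 1.003
```

```bash
python3 -m inch '[{"hand":0,"slide":[-0.03,-0.5,0],"yaw":0},{"hand":0,"slide":[-0.07,-1,0],"yaw":0},{"hand":0,"slide":[-0.1,-1.5,0],"yaw":0},{"hand":0,"slide":[-0.13,-2,0],"yaw":0},{"hand":0,"slide":[-0.16,-2.5,0],"yaw":0},{"hand":0,"slide":[-0.2,-3,0],"yaw":0},{"hand":0,"slide":[-0.23,-3.5,0],"yaw":0},{"hand":0,"slide":[-0.26,-4,0],"yaw":0},{"hand":0,"slide":[-0.29,-4.4,0],"yaw":0},{"hand":0,"slide":[-0.31,-4.7,0],"yaw":0}]'
python3 -m inch '[{"hand":0,"slide":[-0.01,-0.2,0],"yaw":0},{"hand":0,"slide":[-0.03,-0.4,0],"yaw":0},{"hand":0,"slide":[-0.04,-0.6,0],"yaw":0},{"hand":0,"slide":[-0.05,-0.7,0],"yaw":0},{"hand":0,"slide":[-0.05,-0.8,0],"yaw":0},{"hand":0,"slide":[-0.05,-0.8,0],"yaw":0}]'
python3 - <<'E'
from h import *
snap('scene','s6');snap('top','t6')
cv2.imwrite('pics/c6.png',cv2.resize(cv2.imread('pics/t6.png')[180:265,270:370],None,fx=7,fy=7,interpolation=cv2.INTER_CUBIC))
E
```

```text
time_s: 20.1
tcp_pos: [0.5125, 0.0438, 0.0918]
ee_rot: [[-0.067, -0.998, 0.0], [-0.998, 0.067, 0.0], [-0.0, -0.0, -1.0]]
wrist_force: [-0.1, 0.2, 0.0]
gripper_width: 1.001
time_s: 20.85
tcp_pos: [0.512, 0.036, 0.0917]
ee_rot: [[-0.067, -0.998, -0.0], [-0.998, 0.067, -0.0], [0.0, 0.0, -1.0]]
wrist_force: [0.5, 0.3, -0.5]
gripper_width: 1.003
```

View pics/c6.png

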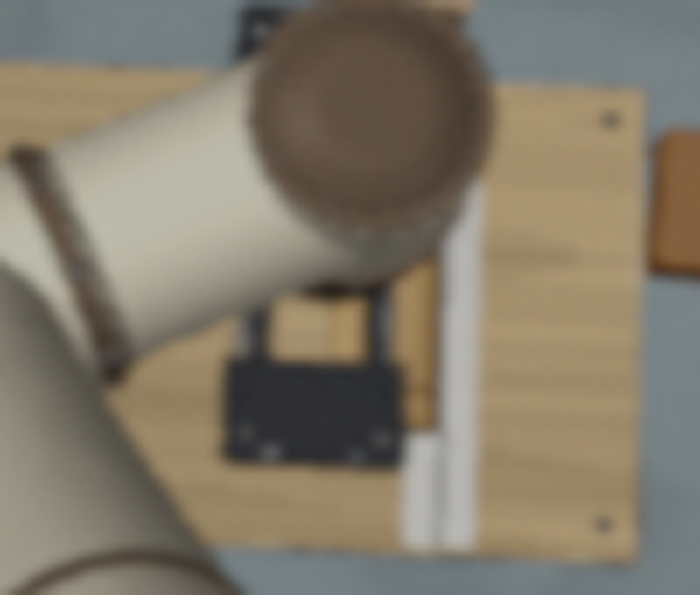

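The roller's front edge is at about column 437 at row 400 of the crop, and the ruled line is at about (438,490). I'll fit the roller's position from its silhouette.

```bash
cat >> h.py <<'E'
xh=np.array([.998,-.0655]);yh=np.array([.0655,.998]);L0=np.array([.4876,-.026])
def sil(s,x,c='top'):  # image col extremes of roller cross section at along-line offset x, roller centre s from line
    p=[proj(c,[*(L0+x*xh+(s+.024*np.cos(a))*yh),.036+.024*np.sin(a)]) for a in np.linspace(0,2*np.pi,180)]
    return np.array(p)
E
python3 - <<'E'
from h import *
for x in(-.03,-.06,-.08):
  u,v=proj('top',[*(L0+x*xh),.012]);print('line',x,(u-270+.5)*7-.5,(v-180+.5)*7-.5)
for s in(.015,.02,.025,.03):
  p=sil(s,-.03); i=p[:,0].argmax();print(s,(p[i]-[270,180]+.5)*7-.5)
for nm in('gap',): print((np.array([.512,.036])-L0)@yh)
E
```

```text
line -0.03 444.0425440975441 402.9931033116601
line -0.06 442.3572949190415 471.44851515762207
line -0.08 441.2267087583773 517.3733209625368
0.015 [471.05889279 396.51909239]
0.02 [459.40753774 396.00916123]
0.025 [447.76044    395.74176012]
0.03 [436.11810564 395.23221169]
0.06347420000000001
```

```bash
python3 -m inch '[{"hand":0,"slide":[-0.02,-0.3,0],"yaw":0},{"hand":0,"slide":[-0.04,-0.6,0],"yaw":0},{"hand":0,"slide":[-0.06,-0.9,0],"yaw":0},{"hand":0,"slide":[-0.08,-1.2,0],"yaw":0},{"hand":0,"slide":[-0.1,-1.5,0],"yaw":0},{"hand":0,"slide":[-0.12,-1.8,0],"yaw":0},{"hand":0,"slide":[-0.13,-2,0],"yaw":0},{"hand":0,"slide":[-0.14,-2.15,0],"yaw":0},{"hand":0,"slide":[-0.15,-2.25,0],"yaw":0},{"hand":0,"slide":[-0.15,-2.3,0],"yaw":0}]'
python3 -m inch '[{"hand":0,"slide":[0,0,0],"yaw":0},{"hand":0,"slide":[0.03,0.5,0],"yaw":0},{"hand":0,"slide":[0.2,3,0],"yaw":0},{"hand":0,"slide":[0.5,8,0],"yaw":0},{"hand":0,"slide":[0.8,13,0],"yaw":0},{"hand":0,"slide":[0.8,13,0],"yaw":0}]'
python3 - <<'E'
from h import *
snap('scene','s7');snap('top','t7')
cv2.imwrite('pics/c7.png',cv2.resize(cv2.imread('pics/t7.png')[180:265,270:370],None,fx=7,fy=7,interpolation=cv2.INTER_CUBIC))
E
```

```text
time_s: 22.2
tcp_pos: [0.5105, 0.013, 0.0918]
ee_rot: [[-0.067, -0.998, 0.0], [-0.998, 0.067, 0.0], [-0.0, -0.0, -1.0]]
wrist_force: [-1.5, -0.2, -0.2]
gripper_width: 0.999
time_s: 22.95
tcp_pos: [0.5192, 0.1465, 0.092]
ee_rot: [[-0.062, -0.998, 0.002], [-0.998, 0.062, 0.001], [-0.001, -0.002, -1.0]]
wrist_force: [-0.5, -0.9, -0.2]
gripper_width: 0.998
```

View pics/c7.png

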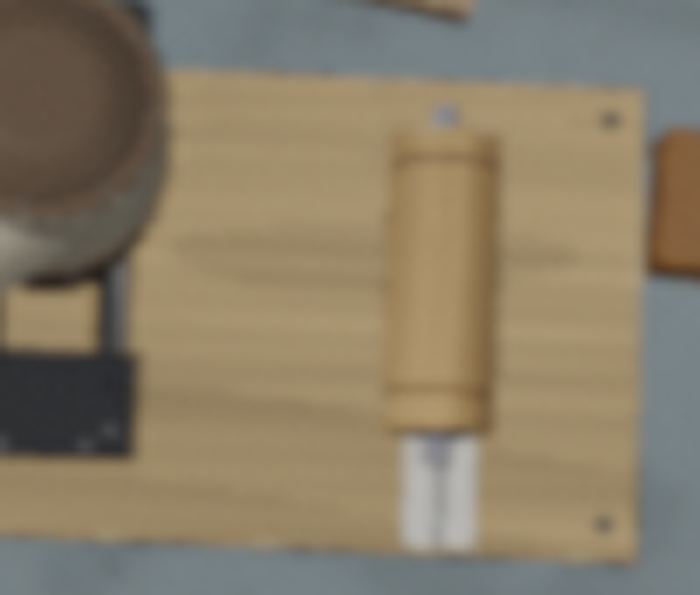

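The roller lies almost over the line: stubs at (447,112) and (437,450), body spanning columns 386–492 at row 400 and 392–498 at row 160. The tape spans 402–478 at row 510.

```bash
python3 - <<'E'
from h import *
from scipy.optimize import least_squares
T=lambda L,z:pts('top',L,z,270,180,7)
tp=T([(402,510),(478,510),(440,520),(636,556),(644,92)],.012);print(tp, 'tape mid',tp[:2].mean(0),'s of line vs L0',(tp[:3]-L0)@yh)
l=T([(447,112),(437,450)],.036);m=l.mean(0);d=l[0]-l[1];print('stub',m,(l-L0)@yh,(m-L0)@xh,np.degrees(np.arctan2(d[1],d[0])))
px=lambda p:(p-[270,180]+.5)*7-.5
for x,a,b in((-.02,386,492),(.08,392,498)):
  for s in(-.005,0,.005):
    p=px(sil(s,x));print(x,s,p[:,0].min(),p[:,0].max(),p[:,1].mean(),'obs',a,b)
E
```

```text
[[ 0.41132254 -0.00384528]
 [ 0.41061926 -0.03686837]
 [ 0.40663216 -0.02018063]
 [ 0.3892508  -0.1044637 ]
 [ 0.59468523 -0.11863347]] tape mid [ 0.4109709  -0.02035682] s of line vs L0 [ 0.01711424 -0.01588887  0.00050434]
stub [ 0.50864886 -0.02279217] [0.00423747 0.00492276] 0.020796653161671223 -4.019772120058709
-0.02 -0.005 406.00746838771033 518.1514497255878 373.8048721575959 obs 386 492
-0.02 0 394.4208952014561 506.5102904957107 373.29770130739746 obs 386 492
-0.02 0.005 382.8296091545836 494.87029061559275 372.7905808660665 obs 386 492
0.08 -0.005 412.0838758007863 522.8407386466517 146.2542089311417 obs 392 498
0.08 0 400.6423281467828 511.3459662637042 145.76457998628698 obs 392 498
0.08 0.005 389.19971938150485 499.85232423437526 145.27499909477035 obs 392 498
```

The roller is about 4.3 mm short of the line, so I'll give it a slow push of about 4.5 mm.

```bash
python3 -m inch '[{"hand":0,"slide":[-0.31,-5,0],"yaw":0},{"hand":0,"slide":[-0.55,-9,0],"yaw":0},{"hand":0,"slide":[-0.71,-11.5,0],"yaw":0},{"hand":0,"slide":[-0.76,-12.3,0],"yaw":0},{"hand":0,"slide":[-0.78,-12.6,0],"yaw":0},{"hand":0,"slide":[-0.79,-12.8,0],"yaw":0},{"hand":0,"slide":[-0.8,-13,0],"yaw":0},{"hand":0,"slide":[-0.81,-13.15,0],"yaw":0},{"hand":0,"slide":[-0.82,-13.3,0],"yaw":0},{"hand":0,"slide":[-0.83,-13.45,0],"yaw":0}]'
python3 -m inch '[{"hand":0,"slide":[0,0,0],"yaw":0},{"hand":0,"slide":[0.03,0.5,0],"yaw":0},{"hand":0,"slide":[0.2,3,0],"yaw":0},{"hand":0,"slide":[0.5,8,0],"yaw":0},{"hand":0,"slide":[0.8,13,3],"yaw":0},{"hand":0,"slide":[0.8,13,9],"yaw":0},{"hand":0,"slide":[0.8,13,9],"yaw":0}]'
python3 - <<'E'
from h import *
snap('scene','s8');im=snap('top','t8')
o=cv2.imread('pics/t7.png')
# sub-pixel shift of roller between t7 and t8
for (y0,y1,x0,x1) in((196,246,318,348),(200,220,318,348),(225,240,318,348),(186,264,350,370)):
  a,b=[cv2.cvtColor(i[y0:y1,x0:x1],cv2.COLOR_BGR2GRAY).astype(np.float32) for i in(o,im)]
  print(cv2.phaseCorrelate(a,b,cv2.createHanningWindow(a.shape[::-1],cv2.CV_32F)))
E
```

```text
time_s: 24.3
tcp_pos: [0.5103, 0.0086, 0.0918]
ee_rot: [[-0.067, -0.998, 0.0], [-0.998, 0.067, 0.0], [-0.0, -0.0, -1.0]]
wrist_force: [0.1, 0.6, 1.2]
gripper_width: 0.998
time_s: 25.18
tcp_pos: [0.5206, 0.1409, 0.1865]
ee_rot: [[-0.064, -0.998, 0.01], [-0.998, 0.064, 0.005], [-0.006, -0.01, -1.0]]
wrist_force: [0.1, 0.7, -0.5]
gripper_width: 1.0
((0.8348989360720118, 0.03563577745078916), 0.8049511807759603)
((0.3772141438519494, 0.12367773211608935), 0.7447448734442393)
((0.15829885720638615, 0.6039013023993576), 0.7598686345418294)
((0.05133977763339814, -0.11738023754207205), 0.8572118937969208)
```

```bash
python3 - <<'E'
from h import *
o=cv2.imread('pics/t7.png').astype(int);n=cv2.imread('pics/t8.png').astype(int)
for r in((200,204),(232,238)):
  for i in(o,n): print(r,i[r[0]:r[1],320:346].mean((0,2)).astype(int))
cv2.imwrite('pics/c8.png',cv2.resize(cv2.imread('pics/t8.png')[180:265,270:370],None,fx=7,fy=7,interpolation=cv2.INTER_CUBIC))
E
```

```text
(200, 204) [139 138 137 136 134 127 117 114 117 122 126 129 129 126 125 125 123 115
 107 101 102 116 132 138 138 138]
(200, 204) [139 138 137 137 136 135 130 120 114 115 118 119 121 126 129 129 128 126
 125 120 110 100 103 120 134 139]
(232, 238) [135 135 135 134 129 125 127 131 134 136 136 137 137 135 131 124 116 107
  98  94 108 127 135 137 137 137]
(232, 238) [135 136 136 136 135 132 127 124 126 128 131 134 137 137 137 137 136 131
 121 108  97  97 114 131 137 137]
```

View pics/c8.png

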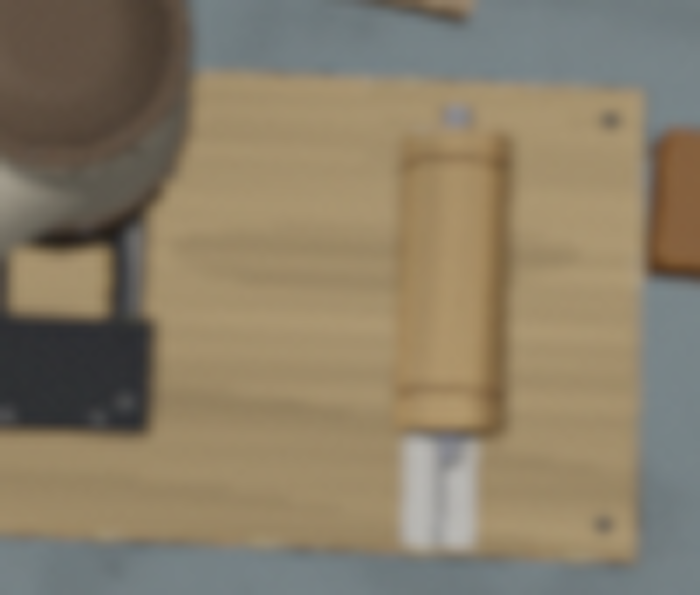

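The stubs are now at (457,115) and (448,452), and the body's mid-column is about 450 at row 400, where the prediction over the line is 450.5. The roller is within about 0.5 mm of the line and square. Next I'll fetch the pine block.

```bash
python3 -m inch '[{"hand":0.3,"slide":[5,0,0],"yaw":0},{"hand":0.3,"slide":[10,0,0],"yaw":0},{"hand":0.3,"slide":[15.35,0.15,0],"yaw":0},{"hand":0.3,"slide":[15.35,0.15,0],"yaw":0},{"hand":0.3,"slide":[15.35,0.15,0],"yaw":0}]'
```

```text
time_s: 25.9
tcp_pos: [0.6705, 0.1393, 0.1793]
ee_rot: [[-0.068, -0.998, -0.005], [-0.998, 0.068, -0.001], [0.002, 0.004, -1.0]]
wrist_force: [-0.5, -0.5, 1.0]
gripper_width: 0.701
```

```bash
python3 -m inch '[{"hand":0.3,"slide":[0,0,0],"yaw":0},{"hand":0.3,"slide":[0,0,-4],"yaw":0},{"hand":0.3,"slide":[0,0,-8],"yaw":0},{"hand":0.3,"slide":[0,0,-9.8],"yaw":0},{"hand":0.3,"slide":[0,0,-10.3],"yaw":0},{"hand":0.3,"slide":[0,0,-10.3],"yaw":0}]'
```

```text
time_s: 26.65
tcp_pos: [0.6723, 0.1404, 0.08]
ee_rot: [[-0.066, -0.998, 0.002], [-0.998, 0.066, 0.0], [-0.001, -0.002, -1.0]]
wrist_force: [1.0, -0.5, 0.3]
gripper_width: 0.7
```

```bash
python3 -m inch '[{"hand":0.3,"slide":[0,0,-0.3],"yaw":0},{"hand":0.3,"slide":[0,0,-0.3],"yaw":0},{"hand":1,"slide":[0,0,-0.3],"yaw":0},{"hand":1,"slide":[0,0,-0.3],"yaw":0},{"hand":1,"slide":[0,0,-0.3],"yaw":0},{"hand":1,"slide":[0,0,-0.3],"yaw":0},{"hand":1,"slide":[0,0,-0.3],"yaw":0}]'
python3 -m inch '[{"hand":1,"slide":[0,0,3],"yaw":0},{"hand":1,"slide":[0,0,8],"yaw":0},{"hand":1,"slide":[0,0,10],"yaw":0},{"hand":1,"slide":[0,0,10],"yaw":0},{"hand":1,"slide":[0,0,10],"yaw":0}]'
python3 - <<'E'
from h import *
snap('scene','s9');snap('top','t9')
E
```

```text
time_s: 27.52
tcp_pos: [0.6719, 0.1401, 0.076]
ee_rot: [[-0.067, -0.998, 0.0], [-0.998, 0.067, 0.0], [-0.0, -0.0, -1.0]]
wrist_force: [0.6, -0.3, 0.5]
gripper_width: 0.525
time_s: 28.15
tcp_pos: [0.6707, 0.1398, 0.1739]
ee_rot: [[-0.067, -0.998, -0.003], [-0.998, 0.067, -0.001], [0.001, 0.003, -1.0]]
wrist_force: [-0.4, -0.6, -1.4]
gripper_width: 0.53
```

```bash
python3 -m inch '[{"hand":1,"slide":[-5,-2.3,0],"yaw":0},{"hand":1,"slide":[-10,-4.6,0],"yaw":0},{"hand":1,"slide":[-15.7,-7.1,0],"yaw":0},{"hand":1,"slide":[-15.7,-7.1,0],"yaw":0},{"hand":1,"slide":[-15.7,-7.1,-5],"yaw":0},{"hand":1,"slide":[-15.7,-7.1,-7],"yaw":0},{"hand":1,"slide":[-15.7,-7.1,-7],"yaw":0},{"hand":1,"slide":[-15.7,-7.1,-7],"yaw":0}]'
python3 - <<'E'
from h import *
snap('scene','s10');snap('top','t10')
a=[cv2.resize(cv2.imread(f'pics/{n}10.png')[y:y+70,x:x+150],None,fx=5,fy=5,interpolation=cv2.INTER_CUBIC)[:300] for n,x,y in(('t',230,190),('s',240,190))]
cv2.imwrite('pics/c10.png',np.vstack(a))
from scipy import ndimage
n=cv2.imread('pics/t10.png').astype(int)
print(n[212:218,290:350].mean((0,2)).astype(int))
E
```

```text
time_s: 29.25
tcp_pos: [0.5157, 0.0695, 0.1062]
ee_rot: [[-0.066, -0.998, 0.001], [-0.998, 0.066, 0.0], [-0.0, -0.001, -1.0]]
wrist_force: [0.8, -0.2, -0.5]
gripper_width: 0.529
[159 157 155 152 150 147 144 141 138 135 131 126 121 114 107 101  96  90
  87  84  82  82  81  80  79  84  92 101 109 116 123 129 132 132 132 131
 125 121 123 127 128 130 133 137 139 138 137 135 132 123 109  99 106 121
 131 134 135 135 136 136]
```

```bash
python3 -m inch '[{"hand":1,"slide":[0,0,-1],"yaw":0},{"hand":1,"slide":[0,0,-1.4],"yaw":0},{"hand":1,"slide":[0,0,-1.4],"yaw":0},{"hand":1,"slide":[0,0,-1.4],"yaw":0}]'
cat >> h.py <<'E'
def edge(im,r0,r1):  # sub-pixel col of roller's leading (right) edge: fit crossing of dark band to board
    p=cv2.GaussianBlur(im,(0,0),.7)[r0:r1,330:352].astype(float).mean((0,2)); k=p.argmin(); h=(p[k]+p[k+4])/2
    j=k+np.argmax(p[k:]>h); return 330+j-1+(h-p[j-1])/(p[j]-p[j-1])
def edges(n=4):
    return np.mean([[edge(im,200,204),edge(im,214,220),edge(im,232,238)] for im in (capture('top') for _ in range(n))],0).round(2)
E
python3 - <<'E'
from h import *
for n in('t7','t8','t9','t10'): i=cv2.imread(f'pics/{n}.png'); print(n,[round(edge(i,*r),2) for r in((200,204),(214,220),(232,238))])
print(edges()); snap('scene','s11')
a=[cv2.resize(cv2.imread(f'pics/{n}.png')[y:y+60,x:x+150],None,fx=5,fy=5,interpolation=cv2.INTER_CUBIC) for n,x,y in(('t10',230,190),('s11',240,190))]
cv2.imwrite('pics/c11.png',np.vstack(a))
E
```

```text
time_s: 29.85
tcp_pos: [0.5148, 0.0691, 0.0918]
ee_rot: [[-0.067, -0.998, 0.0], [-0.998, 0.067, 0.0], [-0.0, -0.0, -1.0]]
wrist_force: [0.8, 1.1, -0.7]
gripper_width: 0.528
t7 [np.float64(341.21), np.float64(341.22), np.float64(340.51)]
t8 [np.float64(343.04), np.float64(342.87), np.float64(342.26)]
t9 [np.float64(343.06), np.float64(342.87), np.float64(342.25)]
t10 [np.float64(343.05), np.float64(342.86), np.float64(342.26)]
[343.05 342.85 342.25]
```

```bash
python3 -m inch '[{"hand":1,"slide":[-0.03,-0.4,-0.2],"yaw":0},{"hand":1,"slide":[-0.06,-0.8,-0.33],"yaw":0},{"hand":1,"slide":[-0.07,-1,-0.33],"yaw":0},{"hand":1,"slide":[-0.07,-1,-0.33],"yaw":0}]'
python3 -c "
from h import *
print(edges(2))"
python3 -m inch '[{"hand":1,"slide":[-0.01,-0.1,0],"yaw":0},{"hand":1,"slide":[-0.01,-0.1,0],"yaw":0}]'
python3 -c "
from h import *
print(edges(2))"
```

```text
time_s: 30.6
tcp_pos: [0.514, 0.0588, 0.0884]
ee_rot: [[-0.067, -0.998, -0.0], [-0.998, 0.067, -0.0], [0.0, 0.0, -1.0]]
wrist_force: [-0.4, -0.5, -1.1]
gripper_width: 0.528
[343.03 342.85 342.25]
time_s: 30.95
tcp_pos: [0.5139, 0.0581, 0.0885]
ee_rot: [[-0.067, -0.998, 0.0], [-0.998, 0.067, 0.0], [-0.0, -0.0, -1.0]]
wrist_force: [-0.1, 0.1, -1.0]
gripper_width: 0.527
[331.26 342.85 342.25]
```

```bash
for i in 1; do python3 -m inch '[{"hand":1,"slide":[0,-0.05,0],"yaw":0},{"hand":1,"slide":[0,-0.05,0],"yaw":0}]'; done | sed -n 2p
python3 -c "
from h import *
print(edges(3))"
python3 -m inch '[{"hand":1,"slide":[0,-0.05,0],"yaw":0},{"hand":1,"slide":[0,-0.05,0],"yaw":0}]' | sed -n 2p
python3 -c "
from h import *
print(edges(3))"
python3 -m inch '[{"hand":1,"slide":[-0.01,-0.05,0],"yaw":0},{"hand":1,"slide":[-0.01,-0.05,0],"yaw":0}]' | sed -n 2p
python3 -c "
from h import *
print(edges(3))"
```

```text
tcp_pos: [0.5139, 0.0575, 0.0884]
[331.33 342.86 342.25]
tcp_pos: [0.5139, 0.057, 0.0885]
[331.29 342.85 342.25]
tcp_pos: [0.5138, 0.0565, 0.0884]
[331.42 342.84 342.25]
```

Not touching yet. I'll keep going in 0.5 mm steps.

```bash
python3 -m inch '[{"hand":1,"slide":[0,-0.05,0],"yaw":0},{"hand":1,"slide":[0,-0.05,0],"yaw":0}]' | sed -n 2p
python3 -c "
from h import *
print(edges(3))"
python3 -m inch '[{"hand":1,"slide":[0,-0.05,0],"yaw":0},{"hand":1,"slide":[0,-0.05,0],"yaw":0}]' | sed -n 2p
python3 -c "
from h import *
print(edges(3))"
```

```text
tcp_pos: [0.5138, 0.056, 0.0885]
[331.49 342.87 342.31]
tcp_pos: [0.5138, 0.0555, 0.0885]
[331.54 343.21 342.42]
```

```bash
python3 -m inch '[{"hand":1,"slide":[0,-0.05,0],"yaw":0},{"hand":1,"slide":[0,-0.05,0],"yaw":0}]' | sed -n 2p
python3 -c "
from h import *
print(edges(3))"
```

```text
tcp_pos: [0.5138, 0.055, 0.0885]
[331.68 343.4  342.72]
```

Contact: the roller's edge has moved about 0.3–0.5 px (around 1 mm). I'll release and back off straight up.

```bash
python3 -m inch '[{"hand":1,"slide":[0,0,-0.04],"yaw":0},{"hand":0.3,"slide":[0,0,-0.04],"yaw":0},{"hand":0.3,"slide":[0,0,-0.04],"yaw":0},{"hand":0.3,"slide":[0,0,-0.04],"yaw":0},{"hand":0.3,"slide":[0,0,3],"yaw":0},{"hand":0.3,"slide":[0,0,8],"yaw":0},{"hand":0.3,"slide":[0,0,12],"yaw":0}]'
python3 -m inch '[{"hand":0.3,"slide":[0,6,3],"yaw":0},{"hand":0.3,"slide":[0,12,5],"yaw":0},{"hand":0.3,"slide":[0,18,5],"yaw":0},{"hand":0.3,"slide":[0,24,5],"yaw":0},{"hand":0.3,"slide":[0,24,5],"yaw":0},{"hand":0.3,"slide":[0,24,5],"yaw":0}]'
python3 - <<'E'
from h import *
print(edges(4)); snap('scene','s12');snap('top','t12')
a=cv2.resize(cv2.imread('pics/t12.png')[186:264,286:366],None,fx=5,fy=5,interpolation=cv2.INTER_CUBIC)
b=cv2.resize(cv2.imread('pics/s12.png')[186:264,260:380],None,fx=5,fy=5,interpolation=cv2.INTER_CUBIC)
c=np.zeros((600,800,3),np.uint8); 
a=cv2.resize(cv2.imread('pics/t12.png')[186:264,286:366],None,fx=5,fy=5,interpolation=cv2.INTER_CUBIC)
b=b[:,:400] if 0 else cv2.resize(cv2.imread('pics/s12.png')[180:258,290:370],None,fx=5,fy=5,interpolation=cv2.INTER_CUBIC)
cv2.imwrite('pics/c12.png',np.hstack([a,b]))
for p in ([.4876,-.026,.012],[.5130,.056,.042]): print(proj('scene',p),proj('top',p))
E
```

```text
time_s: 34.33
tcp_pos: [0.514, 0.0551, 0.2103]
ee_rot: [[-0.067, -0.998, 0.001], [-0.998, 0.067, 0.0], [-0.0, -0.001, -1.0]]
wrist_force: [0.3, -0.2, 0.2]
gripper_width: 0.7
time_s: 35.08
tcp_pos: [0.5134, 0.295, 0.258]
ee_rot: [[-0.066, -0.998, -0.001], [-0.998, 0.066, -0.001], [0.001, 0.001, -1.0]]
wrist_force: [-0.6, -0.4, -0.4]
gripper_width: 0.7
[343.45 343.41 342.72]
[335.14064275 217.53752396] [333.24502352 227.43581008]
[307.00423563 213.36210255] [306.79130373 218.31883795]
```

View pics/c12.png

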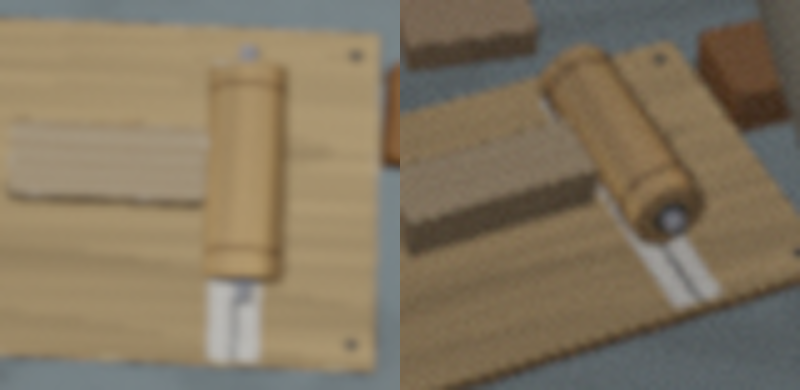

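```bash
python3 - <<'E'
from h import *
T=lambda L,z:pts('top',L,z,286,186,5)
S=lambda L,z:pts('scene',[(a-400,b) for a,b in L],z,290,180,5)
f=lambda P:np.c_[(P-L0)@xh,(P-L0)@yh].round(4).tolist()
print('stubs T',f(T([(250,52),(243,293)],.036)))
print('line T',f(T([(236,340),(236.5,310)],.012)))
print('block top right corners T',f(T([(205,125),(204,196)],.042)),'left',f(T([(10,121),(8,191)],.042)))
print('stub S',f(S([(673,217)],.036)),'line S',f(S([(689,280),(676,260)],.012)))
print('block near right top S',f(S([(597,178)],.042)))
e=(42/5,0)
print('body ends T (near top)',f(T([(247,62),(241,280)],.050)))
E
```

```text
stubs T [[0.0939, -0.0024], [-0.0541, -0.0017]]
line T [[-0.0804, -0.0006], [-0.0621, -0.0005]]
block top right corners T [[0.0463, 0.0244], [0.0028, 0.0238]] left [[0.0436, 0.1425], [0.0007, 0.1419]]
stub S [[-0.0505, -0.0022]] line S [[-0.0788, -0.0003], [-0.0619, -0.0005]]
block near right top S [[-0.0108, 0.0274]]
body ends T (near top) [[0.0847, 0.0007], [-0.0479, 0.0011]]
```

```bash
python3 -c "
from station import finish_job
print(finish_job())"
```

```text
the job is handed in; nothing more can be done
None
```

The job is done and handed in at about 35 s of the 72 s allowed.

**What I did:**
1. I lifted the pine block off the board and set it on the bench between the tin and the beech block.
2. I gripped the roller where it lay, turned it about 5° square to the board and let go.
3. I rolled it to the line with two open fingertips, ending with a slow 4.5 mm nudge, then backed off. The arm was clear of it while I fetched the block.
4. I laid the pine block flat and lengthwise on the side the roller came from. I advanced it in 0.5 mm steps until the camera showed the roller just move, then released it and withdrew upwards.

**Last checks:**
- **Roller on the line:** it was within about 1 mm of the line before chocking. The block's contact then moved it about 1.4 mm, so it now lies roughly 1.5 mm past the line (estimates ran from 0.8 to 2.3 mm). It is square to the line within about 0.5°.
- **Block:** its end is against the roller. By the arm's position it is within about 1 mm of the roller's middle. The top view puts it 2–4 mm off, towards the far (+x) side. The scene camera's corner reading put the block's near side about 14 mm nearer the robot than the top view did. I took that reading to be unreliable.
- **Other things:** I planned the moves clear of the other tools and saw none of them moved in the views I took. I did not measure their positions again at the end.

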